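# Index the tart carousel and lock it again

## Task

Bring the berry tart round to the pick-up place at the brass pointer: snap the seesaw catch over to free the carousel (press its green paddle), turn the carousel one place by its handle, then press the red paddle so that the catch snaps back and the carousel is locked there. Keep the gripper and arm off the tarts, leave all tarts standing in their nests, and do not shift the other things on the table.

Things in the scene. Friction and masses are not known exactly. Their poses are not given: they have to be found in the camera images.
- station: The fixed garnishing station: a blue base plate 360 x 330 x 12 mm. Origin: on the carousel's vertical axis, at table height. Its x axis points away from the robot to the catch and the warming bar, y to the left, z up. All 'station' offsets below are in this frame.
- carousel (a joint): Turn of the carousel (rad): an aluminium disc 250 mm across with six white nests 60 degrees apart, 80 mm from its axis; tart tops, berries included, at most 58 mm above the table. 0 at the start, positive counterclockwise from above. A spring detent draws it to -1.047, 0 and +1.047; turning it over takes about 0.2 N m. Stops at +-1.13. It cannot turn while the catch is locked.
- handle (a point): Centre of the carousel's handle, on its axis, 81 mm above the table: a black bar 80 long x 14 wide x 26 mm tall (68 to 94 mm above the table) on a post 28 mm across. It turns with the carousel; the point's x axis lies along the bar (along station x with the carousel at 0). Grip it across its 14 mm, or push it.
- catch (a joint): Angle of the seesaw catch (rad). Its level pivot axis, along station x, is 44 mm above the table; the paddles' middles are 152 mm beyond the carousel's axis. 0 = locked (red down, brass nose in a notch of the dark ring), 0.22 = level, 0.44 = free (green down). It snaps by itself to the side of level it is on; pushing a raised paddle over takes about 5 N. Locks only with the carousel at -1.047, 0 or 1.047.
- red_paddle (a point): Middle of the top of the red paddle (35 x 32 mm), the catch's left end, 55 mm to the left of its pivot. Its top is 64 mm above the table when raised, 40 mm when down. Pushing it down locks the carousel.
- green_paddle (a point): Middle of the top of the green paddle, the catch's right end, 55 mm to the right of its pivot, same size and heights. Pushing it down frees the carousel.
- bar_edge (a point): Middle of the lower near edge of the white warming bar over the catch: 310 mm wide (station y), 33 deep, 30 tall, underside 155 mm above the table, lamp tube below it down to 148 mm, posts 290 mm apart. It begins 5 mm nearer the robot than the paddles' middles: a gripper pointing straight down on a paddle strikes it; tilted about 35 degrees, body leaning back toward the robot, it passes under.
- berry_tart: Tart with red berries, 66 mm across, 20 mm tall, 80 g, loose in a nest 7 mm deep. Origin: centre of its underside. At the start it stands one place left or one place right of the pick-up place.
- custard_tart: Yellow custard tart with brown spots, same size, loose, in the nest at the other side of the pick-up place. (Two like it are fixed in the far nests.)
- choc_tart: Dark chocolate tart, same size, loose, in the nest at the pick-up place at the start.
- pickup (a point): The pick-up place: the spot nearest the robot on the circle of nests (80 mm from the axis, 30 mm above the table), marked by the brass pointer on the base.
- shaker: Bystander: white sugar shaker, 34 mm across, 62 mm tall, standing on the station's base at its near left corner. Origin: centre of its underside.
- cutter: Bystander: steel pastry cutter ring, 40 mm across, 30 mm tall, on the station's base at its near right corner. Origin: centre of its underside.
- bowl: Bystander: white bowl, 130 mm across, 60 mm tall. Origin: centre of its underside.
- jam_jar: Bystander: amber jar with red cap, 66 mm across, 90 mm tall. Origin: centre of its underside.
- pastry_brush: Bystander: pastry brush lying on the table. Origin: at its middle, on the table.
- spatula: Bystander: spatula lying on the table. Origin: at its middle, on the table.
- mug: Bystander: blue mug, 80 mm across, 90 mm tall. Origin: centre of its underside.
Mind the look-alikes: they are no part of the job. Leave any blue, pink or purple look-alike of the berry_tart alone.

How it is judged:
By the outcome, as a careful person would: the job done as asked, in the order asked, and still so for the second after the job is handed in, with the robot touching nothing.
It also fails if it takes over 61 s, if anything falls off the work surface, if the arm or the gripper's body presses on something with over 40 N, if the wrist force passes 120 N, or if a joint passes its speed limit or range.

## Robot

A 6-joint arm with a two-finger parallel gripper is mounted at the origin on the work surface. World frame = base frame: x ahead of the robot, y to its left, z up, the work surface at z = 0. Lengths are in mm, angles in rad, forces in N, time in s.
With the tool pointing down it reaches from about 275 to 1000 mm from the base axis. Payload 8.4 kg.
Tool frame: the origin (TCP) lies at the very end of the fingers, on their centre line; the grasp point (between the pads) lies 19 mm behind it; z points along the fingers, y is the line along which they close (so a half turn about z gives the same grasp; the last joint's range is limited). The gripper opens to 85 mm and grips with 20 to 120 N. Pads are 22 mm wide; open, the fingers measure 114 mm over their backs; the gripper's body (76 mm by 85 mm) begins 54 mm behind the grasp point. The pads swing forward as they close: fully open they stand 13 mm farther back than shut.
Start: joints at [-1.346, 0.353, 1.633, -0, 1.155, -0.002], TCP at [140.536, -608.997, 202.281] pointing down, gripper open.
Joint ranges: [-2.63, 2.63], [-0.92, 2.1], [0.06, 2.66], [-1.3, 4.44], [0, 2.69], [-3.02, 3.02]. Speed limits (rad/s): [2.22, 2.22, 2.79, 3.14, 3.14, 3.14].

## Interface

Orientations are given as [roll, pitch, yaw] about the fixed x, y, z axes, in that order (R = Rz(yaw) Ry(pitch) Rx(roll)).
In Python, from rig import r, vision gives the robot as it stands. The module is installed in compiled form; this text tells all that it offers.
- The arm moves only by the tool play_rows, never from a script. Its argument "steps" is a list of rows, each an object with "delta_pos": the shift along the tool's x, y, z in cm, a list of three; "yaw": the turn about the tool's z in rad; "jaw": the opening in per cent of the stroke, from 0 (shut) to 100 (fully open). A call has exactly 8 rows; each row is the pose to reach, as a shift and turn from the pose commanded when the call began, along the tool's axes at that moment; what a row does not reach only later rows make up. A row lasts 1/10 s, in which the tool goes at most 50 mm and 8.59 degrees, less where a joint would pass 70% of its speed; a pose out of reach is approached as far as the arm can. A call with a gripper value outside its range is refused whole. The fingers move at their own pace and stop on an object; "grip_force" is the grip in N (left out, the last holds). Time passes only in rows, so rows that repeat a pose let the fingers close, or fill a call up. It gives the time, the measured TCP pose, the force, the opening and the grip force at its end, in the units of the state.
- r.sense(): the state, without advancing time (a new reading comes with each control period).
- vision.grab_frame(name): name is "side" or "top" or "wrist"; returns (picture, depth): 420x560x3 uint8, red, green, blue; 420x560 float32, mm along the optical axis (not along the pixel's ray), 0 where there is no reading.
- vision.calibration(name): a dict with "mtx" (3x3 intrinsics, pixels), "extrinsics" (4x4, takes a point from camera to world coordinates). Camera axes: x right, y down, z forward; pixel columns grow to the right and rows downward; lengths in mm; the calibration is good to about 2 mm. A picture is of the moment at which its call begins: read the wrist's pose just before it. calibration takes no time and is no camera call; for the wrist camera it gives the pose at the moment of the call.
- r.sign_off(): hands the job in; it is judged then, once.
Trained networks look in the newest picture that a camera, given by its name, has taken for a name from the list of things; names that differ only in an ending like _2 or _b are one class to them, and where a whole thing is asked for, a point or a joint stands for the part that bears it (a point fixed in the world has none). Each returns a list of dicts, best first, with "conf" (0 to 1); they miss things now and then, are a little off and sometimes report something else, mostly with a low value. They report only what shows in the picture. A call takes as long as a camera call. They do not tell look-alikes from the thing itself.
- vision.cut_out(camera, thing): "region" (420x560 bool, what is visible of it) and "uv" ([column, row] in pixels, amid what is visible of it).
- vision.landmark_of(camera, thing): "uv" ([column, row] in pixels: a listed point, or the origin of a listed thing).
The state is a dict: "clock": time; "qpos": joint angles; "qvel": joint speeds; "joint_efforts": joint torques, N m; "eef_pos": TCP position; "tcp_rot": TCP orientation; "contact_force": force on the tool from outside, world axes, zero at the start; "wrist_torque": the same for the moment, N m; "opening": opening from 0.0 (shut) to 1.0 (fully open); "grasp_force": force on a finger pad.
Only numpy, scipy, OpenCV 4.12 (cv2) and the standard library are available. Lean on these libraries where they do the work, as an engineer would, in place of code of your own. Each camera call takes 0.05 s, during which the arm holds its last target. There are 200 camera calls.

## Working session

There is one attempt and no reset: what is moved stays moved. The work goes in short steps, Python scripts to look and compute and a tool call to move; the robot and the scene stay as the last step left them, time stands still between calls to the robot, and variables do not carry over. Pictures are saved under pics/ and viewed, at most 10 in all, crops included, and the job is handed in when it is done.

Besides the shell and the picture viewer there is one more tool, called after "Emit:" as name([rows], argument=value, ...), one row to a line, values as JSON. play_rows: Moves the arm, as the interface text tells. Its arguments: {"type":"object","properties":{"steps":{"type":"array"},"grip_force":{"type":"number"}},"required":["steps"]}

```bash
mkdir -p pics
cat > h.py <<'E'
import numpy as np, cv2
from rig import r, vision
def world(cam, uv, depth):
    c=vision.calibration(cam); K=np.array(c["mtx"]); T=np.array(c["extrinsics"])
    u,v=uv; d=depth[int(round(v))-2:int(round(v))+3,int(round(u))-2:int(round(u))+3]; d=np.median(d[d>0]) if (d>0).any() else np.nan
    p=np.linalg.inv(K)@[u,v,1]*d
    return (T[:3,:3]@p+T[:3,3])
def onplane(cam,uv,z):
    c=vision.calibration(cam); K=np.array(c["mtx"]); T=np.array(c["extrinsics"])
    d=T[:3,:3]@np.linalg.inv(K)@[uv[0],uv[1],1]; o=T[:3,3]
    return o+d*(z-o[2])/d[2]
E
python3 - <<'E'
from h import *
print(r.sense())
for c in("top","side"):
    im,d=vision.grab_frame(c); cv2.imwrite(f"pics/{c}0.png",im[:,:,::-1])
    for n,z in(("station",0),("handle",81),("red_paddle",40),("green_paddle",64),("bar_edge",155),("berry_tart",19),("custard_tart",19),("choc_tart",19),("pickup",30),("shaker",12),("cutter",12)):
        for x in vision.landmark_of(c,n)[:2]: print(c,n,round(x["conf"],2),np.round(x["uv"]),onplane(c,x["uv"],z).round(),world(c,x["uv"],d).round())
E
```

```text
{'clock': 0.0, 'qpos': array([-1.34636813e+00,  3.53609686e-01,  1.63413937e+00,  2.71010928e-06,
        1.15521359e+00, -2.40096357e-03]), 'qvel': array([-0.00100553,  0.00134203,  0.00073153,  0.00057117, -0.00050073,
       -0.00049403]), 'joint_efforts': array([ 1.99663100e-04, -6.05260706e+01, -3.42070019e+01,  1.03493844e-04,
        9.26958688e-03, -4.66259394e-06]), 'eef_pos': array([ 140.43995972, -608.48197819,  201.58349639]), 'tcp_rot': array([-3.14022267e+00, -5.76722642e-06,  2.26828062e-01]), 'contact_force': array([-0.12014005, -0.22035137,  0.50151005]), 'wrist_torque': array([-0.01158049,  0.01930825, -0.0294018 ]), 'grasp_force': 0.0, 'opening': 0.9976247534212773}
top station 0.9 [295. 210.] [516. -42.   0.] [512. -40.  67.]
top station 0.64 [168. 192.] [565. 390.   0.] [565. 389.   4.]
top handle 0.8 [292. 208.] [515. -30.  81.] [515. -30.  92.]
top handle 0.67 [178. 160.] [661. 338.  81.] [662. 338.  80.]
top red_paddle 0.8 [284. 159.] [682.  -2.  40.] [682.  -2.  40.]
top red_paddle 0.6 [250. 242.] [403. 102.  40.] [404. 100.  72.]
top green_paddle 0.78 [311. 
[... 1184 characters left out ...]
  4.  40.] [675.   3.  38.]
side green_paddle 0.83 [242. 180.] [673. -92.  64.] [675. -95.  61.]
side bar_edge 0.82 [233. 166.] [665. -52. 155.] [ 773. -168.    2.]
side berry_tart 0.97 [266. 340.] [357. 225.  19.] [356. 226.  23.]
side berry_tart 0.77 [170. 285.] [626. 247.  19.] [624. 248.  21.]
side custard_tart 0.79 [301. 220.] [ 485. -102.   19.] [472. -80.  49.]
side choc_tart 0.85 [301. 242.] [444. -43.  19.] [432. -23.  49.]
side pickup 0.71 [299. 247.] [436. -20.  30.] [428.  -7.  50.]
side shaker 0.87 [276. 293.] [410. 112.  12.] [400. 126.  39.]
side shaker 0.67 [232. 166.] [ 765. -157.   12.] [ 772. -164.    3.]
side cutter 0.76 [347. 225.] [ 382. -166.   12.] [ 373. -146.   38.]
```

Run:
```python
import cv2
a=cv2.imread("pics/top0.png"); b=cv2.imread("pics/side0.png")
cv2.imwrite("pics/topc.png",cv2.resize(a[120:280,200:380],None,fx=3.7,fy=3.7,interpolation=2))
```

```text
(no output)
```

View pics/side0.png

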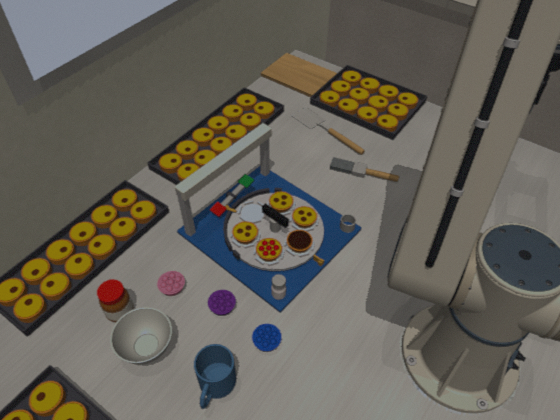

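View pics/topc.png

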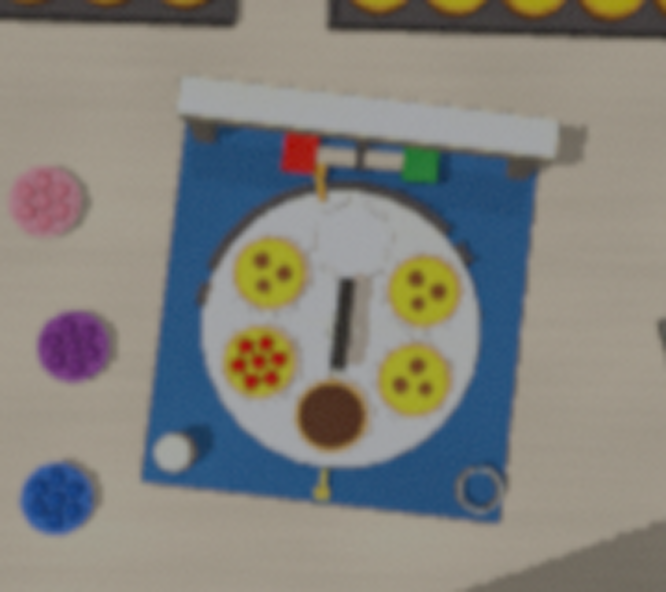

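Run:
```python
from h import *
from scipy.spatial.transform import Rotation as R
s=r.sense(); c=vision.calibration("wrist"); T=np.array(c["extrinsics"]); K=np.array(c["mtx"])
Rt=R.from_euler("xyz",s["tcp_rot"]).as_matrix()
print("cam in tool",(Rt.T@(T[:3,3]-s["eef_pos"])).round(1),"\n",(Rt.T@T[:3,:3]).round(2),K.round())
print("tool x,y",Rt[:,0].round(2),Rt[:,1].round(2))
im,d=vision.grab_frame("wrist"); cv2.imwrite("pics/w0.png",im[:,:,::-1])
print("wanted (430,-35,420):",(Rt.T@(np.array([430,-35,420])-s["eef_pos"])).round())
```

```text
cam in tool [  81.4   -0.7 -171.7] 
 [[-0.   -0.95 -0.31]
 [ 1.   -0.    0.  ]
 [-0.   -0.31  0.95]] [[374.   0. 279.]
 [  0. 374. 209.]
 [  0.   0.   1.]]
tool x,y [ 0.97  0.22 -0.  ] [ 0.22 -0.97 -0.  ]
wanted (430,-35,420): [ 411. -494. -218.]
```

View pics/w0.png

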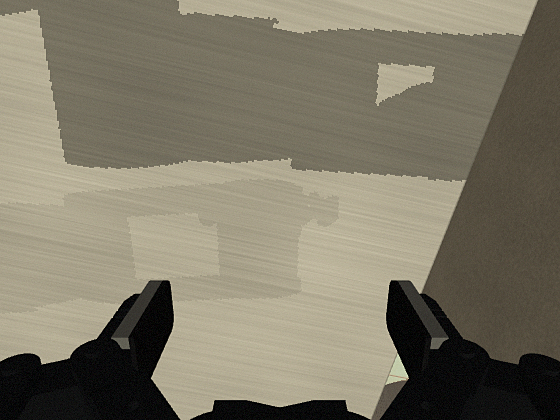

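Emit:
play_rows([
  {"delta_pos": [4, -4, -1.5], "yaw": -0.12, "jaw": 100},
  {"delta_pos": [7, -7, -3], "yaw": -0.26, "jaw": 100},
  {"delta_pos": [10, -10, -4], "yaw": -0.4, "jaw": 100},
  {"delta_pos": [13.3, -13.3, -5], "yaw": -0.54, "jaw": 100},
  {"delta_pos": [16.6, -16.6, -6], "yaw": -0.68, "jaw": 100},
  {"delta_pos": [20, -20, -7], "yaw": -0.82, "jaw": 100},
  {"delta_pos": [23.3, -23.3, -8], "yaw": -0.96, "jaw": 100},
  {"delta_pos": [26.6, -26.6, -9], "yaw": -1.1, "jaw": 100},
])

```text
clock: 2.05
eef_pos: [340.5, -288.3, 293.0]
tcp_rot: [3.141, 0.0, 1.332]
contact_force: [1.2, -0.4, -0.3]
opening: 0.996
grasp_force: 0.0
```

```bash
cat >> h.py <<'E'
from scipy.spatial.transform import Rotation as R
def go(x,y,z,yawdeg):
    "tool-frame cm shift and yaw to a world TCP pose"
    s=r.sense(); Rt=R.from_euler("xyz",s["tcp_rot"]).as_matrix()
    dy=(np.radians(yawdeg)-s["tcp_rot"][2]+np.pi)%(2*np.pi)-np.pi
    print("t",s["clock"],s["eef_pos"].round(1),np.degrees(s["tcp_rot"]).round(1),"q",s["qpos"].round(2),"F",s["contact_force"].round(1),"-> delta cm",(Rt.T@(np.array([x,y,z])-s["eef_pos"])/10).round(2),"yaw",round(-dy,3))
E
python3 -c "
from h import *
go(540,28,330,119)"
```

```text
t 2.05 [ 340.5 -288.3  293. ] [180.    0.   76.3] q [-0.71 -0.02  1.88  0.    1.28 -0.47] F [ 1.2 -0.4 -0.3] -> delta cm [35.45 11.91 -3.71] yaw -0.745
```

Emit:
play_rows([
  {"delta_pos": [4.5, 1.5, -0.5], "yaw": -0.1, "jaw": 100},
  {"delta_pos": [9, 3, -1], "yaw": -0.2, "jaw": 100},
  {"delta_pos": [13.5, 4.5, -1.5], "yaw": -0.32, "jaw": 100},
  {"delta_pos": [18, 6, -2], "yaw": -0.44, "jaw": 100},
  {"delta_pos": [22.5, 7.5, -2.5], "yaw": -0.56, "jaw": 100},
  {"delta_pos": [27, 9, -3], "yaw": -0.68, "jaw": 100},
  {"delta_pos": [31.5, 10.5, -3.5], "yaw": -0.74, "jaw": 100},
  {"delta_pos": [35.4, 11.9, -3.7], "yaw": -0.74, "jaw": 100},
])

```text
clock: 2.85
eef_pos: [542.0, 27.1, 330.0]
tcp_rot: [3.14, 0.0, 2.07]
contact_force: [0.9, -1.0, -0.1]
opening: 0.997
grasp_force: 0.0
```

Run:
```python
from h import *
go(540,28,330,119)
im,d=vision.grab_frame("wrist"); cv2.imwrite("pics/w1.png",im[:,:,::-1])
T=np.array(vision.calibration("wrist")["extrinsics"]);K=np.array(vision.calibration("wrist")["mtx"])
s=r.sense();Rt=R.from_euler("xyz",s["tcp_rot"]).as_matrix()
np.savez("w1.npz",im=im,d=d,T=T,K=K,e=s["eef_pos"],Rt=Rt)
v,u=np.mgrid[:420,:560]; P=np.stack([(u-K[0,2])/K[0,0]*d,(v-K[1,2])/K[1,1]*d,d],-1)@T[:3,:3].T+T[:3,3]
Q=(P-s["eef_pos"])@Rt   # tool frame
m=(d>0)
for lo in range(-90,0,8):
    k=m&(Q[...,2]>=lo)&(Q[...,2]<lo+8)&(d<230)
    if k.sum()>5: 
        y=Q[k][:,1]; print(lo,k.sum(),"L",np.round([y[y<0].min(),y[y<0].max()],1) if (y<0).any() else "","R",np.round([y[y>0].min(),y[y>0].max()],1) if (y>0).any() else "","x",Q[k][:,0].min().round(1),Q[k][:,0].max().round(1))
# handle top
k=m&(P[...,2]>86)&(P[...,2]<100)&(np.hypot(P[...,0]-515,P[...,1]+31)<60)
c,wh,a=cv2.minAreaRect(P[k][:,:2].astype(np.float32)); pc=P[k][:,:2]-P[k][:,:2].mean(0); w=np.linalg.svd(pc,full_matrices=False)[2][0]
print("handle",c,wh,a,np.degrees(np.arctan2(w[1],w[0])),P[k].mean(0),k.sum())
h=cv2.cvtColor(im,cv2.COLOR_RGB2HSV)
for n,hm in (("red",(h[...,0]<6)|(h[...,0]>174)),("green",(h[...,0]>50)&(h[...,0]<75))):
    k=hm&(h[...,1]>170)&(h[...,2]>60)&m&(P[...,0]>630)
    print(n,k.sum(), P[k].mean(0).round(1) if k.any() else "", P[k].min(0).round() if k.any() else "",P[k].max(0).round() if k.any() else "")
    if k.sum()>20: print(cv2.minAreaRect(P[k][:,:2].astype(np.float32)))
k=m&(P[...,2]>176)&(P[...,2]<195)&(P[...,0]>600)
print("bar",k.sum(),cv2.minAreaRect(P[k][:,:2].astype(np.float32)),cv2.boxPoints(cv2.minAreaRect(P[k][:,:2].astype(np.float32))).round(),P[k].mean(0))
```

```text
t 2.85 [542.   27.1 330. ] [179.9   0.  118.6] q [ 0.05  0.12  1.65  0.    1.37 -0.45] F [ 0.9 -1.  -0.1] -> delta cm [ 0.17 -0.13 -0.  ] yaw -0.007
-90 2643 L [-72.7 -39.4] R [41.3 74.9] x 5.7 14.9
-82 2020 L [-55.2 -40.9] R [42.9 57.1] x -7.0 12.7
-74 2148 L [-56.  -41.1] R [43.  57.4] x -10.7 12.5
-66 1800 L [-55.9 -41.2] R [43.  57.5] x -11.4 12.5
-58 1503 L [-55.5 -41.2] R [43.  57.4] x -11.1 12.6
-50 812 L [-54.  -41.3] R [43.1 55. ] x -11.0 12.1
handle (524.8736572265625, -25.946121215820312) (14.55368709564209, 79.88904571533203) 84.29728698730469 -5.333039712031319 [524.20942806 -25.08061019  93.12619669] 910
red 666 [691.2  15.5  38.8] [ 636. -270.   22.] [922. 259.  45.]
((797.0974731445312, 0.04852294921875), (265.33880615234375, 549.9332885742188), 6.17923641204834)
green 578 [671.  -91.5  63.4] [ 653. -108.   56.] [689. -76.  68.]
((671.5430908203125, -91.65237426757812), (30.702224731445312, 34.49488830566406), 84.75572204589844)
bar 9346 ((686.846435546875, -39.890167236328125), (306.3614196777344, 33.95748519897461), 84.64282989501953) [[ 656. -191.]
 [ 689. -194.]
 [ 718.  111.]
 [ 684.  114.]] [685.76189205 -18.01752797 184.32894013]
```

View pics/w1.png

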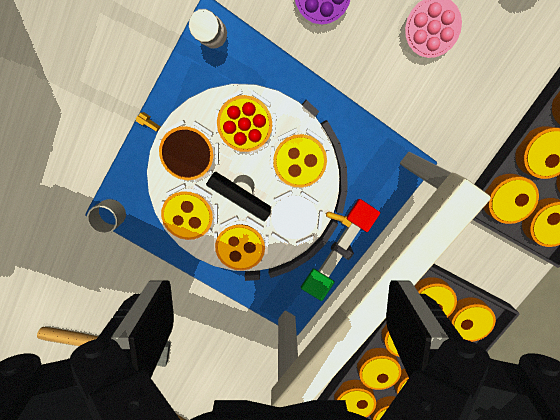

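```bash
cat >> h.py <<'E'
def cloud(cam):
    c=vision.calibration(cam); K=np.array(c["mtx"]); T=np.array(c["extrinsics"])
    im,d=vision.grab_frame(cam); v,u=np.mgrid[:420,:560]
    P=np.stack([(u-K[0,2])/K[0,0]*d,(v-K[1,2])/K[1,1]*d,d],-1)@T[:3,:3].T+T[:3,3]
    return im,d,P,d>0
def measure(cam,c0=(515,-31)):
    im,d,P,m=cloud(cam)
    k=m&(P[...,2]>84)&(P[...,2]<102)&(np.hypot(P[...,0]-c0[0],P[...,1]-c0[1])<62)
    print("handle",np.round(cv2.minAreaRect(P[k][:,:2].astype(np.float32))[0],1),cv2.minAreaRect(P[k][:,:2].astype(np.float32))[1:],k.sum())
    h=cv2.cvtColor(im,cv2.COLOR_RGB2HSV)
    for n,hm in (("red",(h[...,0]<6)|(h[...,0]>174)),("green",(h[...,0]>50)&(h[...,0]<75)),("brass",(h[...,0]>14)&(h[...,0]<24))):
        k=hm&(h[...,1]>150)&(h[...,2]>60)&m&(abs(P[...,0]-668)<40)&(abs(P[...,1]+45)<100)&(P[...,2]>25)&(P[...,2]<80)
        if k.sum()>8: print(n,k.sum(),P[k].mean(0).round(1),cv2.minAreaRect(P[k][:,:2].astype(np.float32)))
    k=m&(P[...,2]>178)&(P[...,2]<192)&(P[...,0]>600)&(P[...,0]<760)&(abs(P[...,1])<260)
    b=cv2.minAreaRect(P[k][:,:2].astype(np.float32)); print("bar",b,cv2.boxPoints(b).round().tolist(),P[k][:,2].mean().round(1))
    return im,d,P,m
E
python3 - <<'E'
from h import *
vision.grab_frame("wrist")
for c in("wrist","top"):
    print(c); go(540,28,330,119); im,d,P,m=measure(c)
    if c=="wrist":
        for a,n in((0,"empty"),(60,"left"),(-60,"right"),(120,"berry"),(180,"choc"),(240,"cust")):
            pass
im,d,P,m=cloud("side"); cv2.imwrite("pics/side1.png",cv2.resize(im[:,:,::-1][90:300,170:450],None,fx=2.8,fy=2.8))
k=m&(np.hypot(P[...,0]-540,P[...,1]-28)<110)&(P[...,2]>240)
e=r.sense()["eef_pos"]; Rt=R.from_euler("xyz",r.sense()["tcp_rot"]).as_matrix()
Q=(P-e)@Rt
for lo in range(-250,20,12):
    kk=k&(Q[...,2]>=lo)&(Q[...,2]<lo+12)
    if kk.sum()>2: print(lo,kk.sum(),Q[kk].min(0).round(),Q[kk].max(0).round())
E
```

```text
wrist
t 2.95 [543.2  28.7 329.3] [179.9  -0.  118.6] q [ 0.05  0.13  1.65  0.    1.37 -0.45] F [-0.  -0.2 -0.8] -> delta cm [ 0.09 -0.31 -0.07] yaw -0.006
handle [521.3 -31.1] ((14.648734092712402, 79.811279296875), 84.65394592285156) 958
red 626 [677.1  10.1  39.7] ((677.803955078125, 9.659547805786133), (31.31816291809082, 35.01777648925781), 84.60696411132812)
green 579 [667.7 -96.4  63.8] ((668.0942993164062, -96.7048568725586), (30.487693786621094, 33.71017837524414), 84.98966217041016)
brass 145 [652.1  -8.8  39.7] ((651.6007690429688, -8.610416412353516), (35.13276672363281, 9.49026870727539), 2.600804090499878)
bar ((683.7625122070312, -44.22611999511719), (306.16180419921875, 33.90215301513672), 84.7559814453125) [[653.0, -195.0], [687.0, -198.0], [715.0, 107.0], [681.0, 110.0]] 184.6
top
t 3.0 [541.7  26.7 329. ] [-180.    -0.   118.6] q [ 0.05  0.12  1.65  0.    1.37 -0.45] F [-1.9  0.1 -0.5] -> delta cm [ 0.19 -0.09 -0.1 ] yaw -0.007
handle [516.2 -26.9] ((70.82981872558594, 9.589458465576172), 0.7264432311058044) 60
green 64 [662.7 -98.   62.4] ((663.1511840820312, -97.7
[... 388 characters left out ...]
 -214.]
-214 146 [  -1.  -38. -212.] [  39.   33. -202.]
-202 351 [  -9.  -38. -202.] [  39.   35. -190.]
-190 238 [  -7.  -38. -190.] [  40.   36. -178.]
-178 230 [  -3.  -39. -178.] [  39.   34. -166.]
-166 166 [  -3.  -39. -166.] [  38.   35. -154.]
-154 214 [ -14.  -68. -153.] [  15.   67. -142.]
-142 437 [ -13.  -70. -142.] [  22.   68. -130.]
-130 291 [ -15.  -72. -130.] [  21.   69. -118.]
-118 312 [ -16.  -73. -118.] [  19.   70. -106.]
-106 278 [ -16.  -75. -106.] [ 17.  71. -94.]
-94 189 [-13. -75. -94.] [ 15.  72. -82.]
-82 67 [-11. -58. -82.] [ 12.  58. -70.]
-70 83 [ -9. -57. -70.] [ 12.  56. -58.]
-58 76 [-12. -57. -58.] [ 13.  55. -46.]
-46 10 [ -8. -50. -46.] [ 10.  48. -43.]
```

View pics/side1.png

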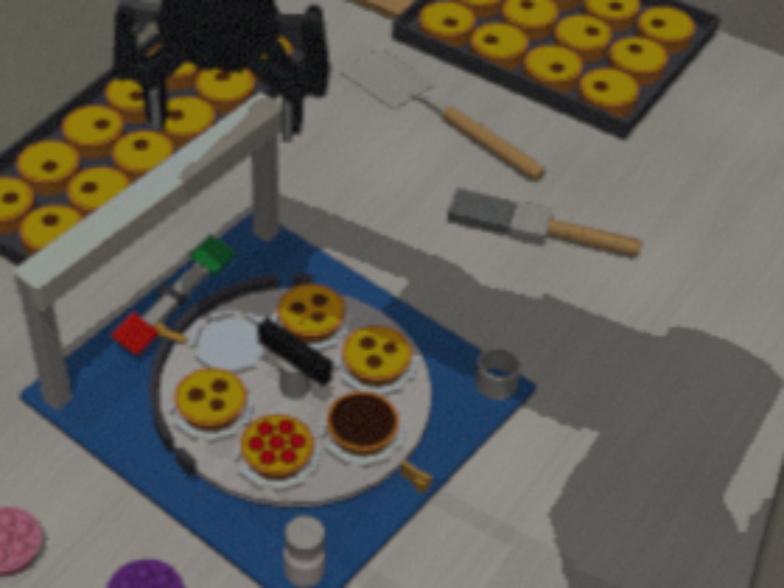

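Emit:
play_rows([
  {"delta_pos": [-3, 0, 0], "yaw": 0.1, "jaw": 60},
  {"delta_pos": [-6, 0, 0], "yaw": 0.2, "jaw": 60},
  {"delta_pos": [-9, 0, 0], "yaw": 0.32, "jaw": 60},
  {"delta_pos": [-12, 0, 0], "yaw": 0.44, "jaw": 60},
  {"delta_pos": [-14.2, 0, 0], "yaw": 0.54, "jaw": 60},
  {"delta_pos": [-14.2, 0, 0], "yaw": 0.59, "jaw": 60},
  {"delta_pos": [-14.2, 0, 0], "yaw": 0.59, "jaw": 60},
  {"delta_pos": [-14.2, 0, 0], "yaw": 0.59, "jaw": 60},
])

```text
clock: 3.9
eef_pos: [607.8, -100.9, 329.4]
tcp_rot: [-3.141, -0.0, 1.477]
contact_force: [0.0, 0.3, 0.2]
opening: 0.602
grasp_force: 0.0
```

```bash
cat >> h.py <<'E'
def prof():
    s=r.sense(); e=s["eef_pos"]; Rt=R.from_euler("xyz",s["tcp_rot"]).as_matrix(); print("open",s["opening"])
    Qs=[]
    for c in("side","wrist","top"):
        im,d,P,m=cloud(c); Q=(P-e)@Rt; Qs.append(Q[m&(np.hypot(Q[...,0],Q[...,1])<110)&(P[...,2]>210)])
    Q=np.vstack(Qs)
    for lo in range(-240,20,10):
        k=Q[(Q[:,2]>=lo)&(Q[:,2]<lo+10)]
        if len(k)>4:
            print(lo,len(k),"x",np.percentile(k[:,0],[1,99]).round(),"y",np.percentile(k[:,1],[1,99]).round())
E
python3 -c "
from h import *
prof(); go(610,-98,330,84.7)"
```

```text
open 0.6022694693905122
-240 305 x [-29.  40.] y [-42.  26.]
-230 237 x [-23.  40.] y [-42.  21.]
-220 90 x [-23.  39.] y [-42.  17.]
-210 247 x [-27.  36.] y [-38.  25.]
-200 207 x [-23.  37.] y [-39.  21.]
-190 195 x [-25.  37.] y [-39.  19.]
-180 191 x [-23.  37.] y [-39.  17.]
-170 196 x [-26.  36.] y [-40.  20.]
-160 74 x [-11.  35.] y [-40.  13.]
-150 95 x [-11.  11.] y [-44. -10.]
-140 374 x [-12.  19.] y [-69.  62.]
-130 236 x [-11.  19.] y [-69.  63.]
-120 2058 x [-1. 19.] y [-64.  52.]
-110 10873 x [ 8. 19.] y [-61.  62.]
-100 5662 x [-7. 19.] y [-59.  60.]
-90 11048 x [-9. 15.] y [-57.  58.]
-80 2560 x [-7. 15.] y [-53.  54.]
-70 2096 x [-9. 13.] y [-38.  39.]
-60 1681 x [-9. 13.] y [-39.  39.]
-50 1394 x [-9. 13.] y [-39.  39.]
-40 488 x [-9. 13.] y [-35.  36.]
t 4.05 [ 608.1 -100.   329.5] [180.   -0.   84.7] q [-0.17  0.25  1.5   0.    1.4  -0.07] F [-0.3  0.3 -0.1] -> delta cm [ 0.22  0.17 -0.05] yaw -0.0
```

Emit:
play_rows([
  {"delta_pos": [0, 0, 0], "yaw": 0, "jaw": 20},
  {"delta_pos": [0, 0, 0], "yaw": 0, "jaw": 20},
  {"delta_pos": [0, 0, 0], "yaw": 0, "jaw": 20},
  {"delta_pos": [0, 0, 0], "yaw": 0, "jaw": 20},
  {"delta_pos": [0, 0, 0], "yaw": 0, "jaw": 20},
  {"delta_pos": [0, 0, 0], "yaw": 0, "jaw": 20},
  {"delta_pos": [0, 0, 0], "yaw": 0, "jaw": 20},
  {"delta_pos": [0, 0, 0], "yaw": 0, "jaw": 20},
])

```text
clock: 4.85
eef_pos: [608.5, -100.1, 329.3]
tcp_rot: [-3.142, 0.0, 1.477]
contact_force: [-0.2, -0.7, 0.7]
opening: 0.2
grasp_force: 0.0
```

```bash
python3 -c "
from h import *
prof(); go(610,-98,330,84.7);measure('wrist')"
```

```text
open 0.19953419723372598
-240 310 x [-30.  40.] y [-42.  23.]
-230 244 x [-25.  39.] y [-42.  24.]
-220 84 x [-22.  39.] y [-42.  20.]
-210 249 x [-25.  35.] y [-39.  25.]
-200 201 x [-27.  36.] y [-39.  18.]
-190 195 x [-19.  37.] y [-39.  20.]
-180 201 x [-21.  36.] y [-39.  21.]
-170 192 x [-21.  37.] y [-39.  15.]
-160 71 x [-16.  35.] y [-39.  11.]
-150 91 x [-10.  10.] y [-42. -11.]
-140 204 x [-7. 19.] y [-52.  35.]
-130 314 x [-13.  19.] y [-66.  60.]
-120 1923 x [-1. 19.] y [-61.  50.]
-110 10704 x [ 5. 19.] y [-55.  56.]
-100 6744 x [-7. 19.] y [-50.  51.]
-90 10552 x [-10.  14.] y [-44.  45.]
-80 3558 x [-8. 15.] y [-39.  40.]
-70 1616 x [-10.  13.] y [-22.  22.]
-60 1340 x [-9. 13.] y [-22.  22.]
-50 1140 x [-8. 12.] y [-22.  22.]
-40 574 x [-10.  12.] y [-21.  21.]
-30 12 x [-9.  7.] y [-16.  16.]
t 5.0 [ 608.5 -100.1  329.3] [-180.     0.    84.6] q [-0.17  0.25  1.5  -0.    1.4  -0.07] F [ 0.1 -0.   0.6] -> delta cm [ 0.23  0.13 -0.07] yaw -0.001
handle [521.6 -31. ] ((13.354521751403809, 80.00166320800781), 84.60086059570312) 1064
red 771 [676.    9.9  39.8] ((676.0834350585938, 9.537952423095703), (31.354928970336914, 29.97974395751953), 84.3386001586914)
green 612 [664.3 -96.3  64. ] ((664.5094604492188, -96.65058898925781), (29.873661041259766, 26.951406478881836), 84.47496032714844)
brass 148 [650.8  -9.8  40. ] ((651.5885620117188, -8.858728408813477), (35.095115661621094, 10.337911605834961), 2.5650222301483154)
bar ((680.9656982421875, -81.74788665771484), (237.25645446777344, 33.7373046875), 84.75762939453125) [[653.0, -198.0], [687.0, -201.0], [709.0, 35.0], [675.0, 38.0]] 184.9
```

Emit:
play_rows([
  {"delta_pos": [0, 4.5, 0], "yaw": 0, "jaw": 0},
  {"delta_pos": [0, 9, 0], "yaw": 0, "jaw": 0},
  {"delta_pos": [0, 13.5, 0], "yaw": 0, "jaw": 0},
  {"delta_pos": [0, 18, 0], "yaw": 0, "jaw": 0},
  {"delta_pos": [0, 22.5, 0], "yaw": 0, "jaw": 0},
  {"delta_pos": [0, 27, 0], "yaw": 0, "jaw": 0},
  {"delta_pos": [0, 31.5, 0], "yaw": 0, "jaw": 0},
  {"delta_pos": [0, 36, 0], "yaw": 0, "jaw": 0},
])

```text
clock: 5.85
eef_pos: [948.3, -132.3, 329.9]
tcp_rot: [-3.141, -0.0, 1.477]
contact_force: [2.1, -0.2, 0.6]
opening: -0.001
grasp_force: 0.0
```

```bash
python3 -c "
from h import *
go(1050,-130,330,84.7)"
```

```text
t 5.85 [ 948.3 -132.3  329.9] [-180.    -0.    84.6] q [-0.14  0.97  0.32  0.    1.86 -0.05] F [ 2.1 -0.2  0.6] -> delta cm [ 1.18e+00  1.01e+01 -1.00e-02] yaw -0.001
```

Emit:
play_rows([
  {"delta_pos": [0, 2, 0], "yaw": 0, "jaw": 0},
  {"delta_pos": [0, 4, 0], "yaw": 0, "jaw": 0},
  {"delta_pos": [0, 6, 0], "yaw": 0, "jaw": 0},
  {"delta_pos": [0, 8, 0], "yaw": 0, "jaw": 0},
  {"delta_pos": [0, 10, 0], "yaw": 0, "jaw": 0},
  {"delta_pos": [0, 12, 0], "yaw": 0, "jaw": 0},
  {"delta_pos": [0, 14, 0], "yaw": 0, "jaw": 0},
  {"delta_pos": [0, 16, 0], "yaw": 0, "jaw": 0},
])

```text
clock: 6.65
eef_pos: [1001.5, -134.0, 298.0]
tcp_rot: [3.095, 0.002, 1.477]
contact_force: [-0.2, 0.6, -0.0]
opening: -0.003
grasp_force: 0.0
```

```bash
python3 -c "
from h import *
go(1050,-130,330,84.7); print(r.sense()['tcp_rot'])"
```

```text
t 6.65 [1001.5 -134.   298. ] [1.773e+02 1.000e-01 8.460e+01] q [-0.13  1.13  0.06  0.    1.91 -0.04] F [-0.2  0.6 -0. ] -> delta cm [ 0.85  4.93 -2.98] yaw -0.002
[3.09522435e+00 1.83083848e-03 1.47666179e+00]
```

Emit:
play_rows([
  {"delta_pos": [0, 5, 0], "yaw": 0, "jaw": 0},
  {"delta_pos": [0, 10, 0], "yaw": 0, "jaw": 0},
  {"delta_pos": [0, 15, 0], "yaw": 0, "jaw": 0},
  {"delta_pos": [0, 20, 0], "yaw": 0, "jaw": 0},
  {"delta_pos": [0, 25, 0], "yaw": 0, "jaw": 0},
  {"delta_pos": [0, 30, 0], "yaw": 0, "jaw": 0},
  {"delta_pos": [0, 35, 0], "yaw": 0, "jaw": 0},
  {"delta_pos": [0, 40, 0], "yaw": 0, "jaw": 0},
])

```text
clock: 7.45
eef_pos: [1038.8, -130.9, 239.3]
tcp_rot: [3.052, 0.003, 1.477]
contact_force: [-0.5, -0.6, -0.0]
opening: 0.002
grasp_force: 0.0
```

```bash
python3 -c "
from h import *
go(1050,-130,330,84.7); print(r.sense()['tcp_rot'])"
```

```text
t 7.45 [1038.8 -130.9  239.3] [174.9   0.2  84.6] q [-0.13  1.19  0.06 -0.    1.81 -0.03] F [-0.5 -0.6 -0. ] -> delta cm [ 0.16  1.91 -8.93] yaw -0.002
[3.05191768 0.00312265 1.47661758]
```

Emit:
play_rows([
  {"delta_pos": [0, -3, -2], "yaw": 0, "jaw": 0},
  {"delta_pos": [0, -6, -5], "yaw": 0, "jaw": 0},
  {"delta_pos": [0, -8, -8], "yaw": 0, "jaw": 0},
  {"delta_pos": [0, -10, -12], "yaw": 0, "jaw": 0},
  {"delta_pos": [0, -10, -15], "yaw": 0, "jaw": 0},
  {"delta_pos": [0, -10, -18], "yaw": 0, "jaw": 0},
  {"delta_pos": [0, -10, -20], "yaw": 0, "jaw": 0},
  {"delta_pos": [0, -10, -20], "yaw": 0, "jaw": 0},
])

```text
clock: 8.25
eef_pos: [922.3, -119.3, 434.9]
tcp_rot: [3.045, 0.003, 1.477]
contact_force: [0.0, -0.2, 1.4]
opening: 0.001
grasp_force: 0.0
```

```bash
python3 -c "
from h import *
go(1050,-130,330,84.7); print(r.sense()['tcp_rot'])"
```

```text
t 8.25 [ 922.3 -119.3  434.9] [174.5   0.2  84.6] q [-0.13  0.81  0.4   0.    1.83 -0.04] F [ 0.  -0.2  1.4] -> delta cm [ 0.17 11.74 11.68] yaw -0.002
[3.04519913 0.0033705  1.47662529]
```

Emit:
play_rows([
  {"delta_pos": [0, 5, -0.5], "yaw": 0, "jaw": 0},
  {"delta_pos": [0, 10, -1], "yaw": 0, "jaw": 0},
  {"delta_pos": [0, 15, -1.5], "yaw": 0, "jaw": 0},
  {"delta_pos": [0, 20, -2], "yaw": 0, "jaw": 0},
  {"delta_pos": [0, 25, -2.5], "yaw": 0, "jaw": 0},
  {"delta_pos": [0, 30, -3], "yaw": 0, "jaw": 0},
  {"delta_pos": [0, 35, -3.5], "yaw": 0, "jaw": 0},
  {"delta_pos": [0, 40, -4], "yaw": 0, "jaw": 0},
])

```text
clock: 9.05
eef_pos: [997.8, -121.4, 390.3]
tcp_rot: [3.005, 0.004, 1.477]
contact_force: [-0.0, -0.9, -0.2]
opening: -0.002
grasp_force: 0.0
```

Emit:
play_rows([
  {"delta_pos": [0, 5, -0.5], "yaw": 0, "jaw": 0},
  {"delta_pos": [0, 10, -1], "yaw": 0, "jaw": 0},
  {"delta_pos": [0, 15, -1.5], "yaw": 0, "jaw": 0},
  {"delta_pos": [0, 20, -2], "yaw": 0, "jaw": 0},
  {"delta_pos": [0, 25, -2.5], "yaw": 0, "jaw": 0},
  {"delta_pos": [0, 30, -3], "yaw": 0, "jaw": 0},
  {"delta_pos": [0, 35, -3.5], "yaw": 0, "jaw": 0},
  {"delta_pos": [0, 40, -4], "yaw": 0, "jaw": 0},
])

```text
clock: 9.85
eef_pos: [1032.2, -120.2, 353.1]
tcp_rot: [2.963, 0.005, 1.476]
contact_force: [-0.1, -0.1, 0.0]
opening: 0.002
grasp_force: 0.0
```

```bash
python3 -c "
from h import *
go(1050,-130,330,84.7); print(r.sense()['tcp_rot'])"
```

```text
t 9.85 [1032.2 -120.2  353.1] [169.7   0.3  84.6] q [-0.12  1.08  0.06 -0.    1.83 -0.02] F [-0.1 -0.1  0. ] -> delta cm [-0.8   1.42  2.61] yaw -0.002
[2.96252687 0.0053392  1.47639552]
```

Emit:
play_rows([
  {"delta_pos": [0, 5, -0.5], "yaw": 0, "jaw": 0},
  {"delta_pos": [0, 10, -1], "yaw": 0, "jaw": 0},
  {"delta_pos": [0, 15, -1.5], "yaw": 0, "jaw": 0},
  {"delta_pos": [0, 20, -2], "yaw": 0, "jaw": 0},
  {"delta_pos": [0, 25, -2.5], "yaw": 0, "jaw": 0},
  {"delta_pos": [0, 30, -3], "yaw": 0, "jaw": 0},
  {"delta_pos": [0, 35, -3.5], "yaw": 0, "jaw": 0},
  {"delta_pos": [0, 40, -4], "yaw": 0, "jaw": 0},
])

```text
clock: 10.65
eef_pos: [1059.2, -118.9, 333.4]
tcp_rot: [2.916, 0.006, 1.476]
contact_force: [-0.4, -0.2, 0.9]
opening: -0.002
grasp_force: 0.0
```

Emit:
play_rows([
  {"delta_pos": [0, 5, -0.5], "yaw": 0, "jaw": 0},
  {"delta_pos": [0, 10, -1], "yaw": 0, "jaw": 0},
  {"delta_pos": [0, 15, -1.5], "yaw": 0, "jaw": 0},
  {"delta_pos": [0, 20, -2], "yaw": 0, "jaw": 0},
  {"delta_pos": [0, 25, -2.5], "yaw": 0, "jaw": 0},
  {"delta_pos": [0, 30, -3], "yaw": 0, "jaw": 0},
  {"delta_pos": [0, 35, -3.5], "yaw": 0, "jaw": 0},
  {"delta_pos": [0, 40, -4], "yaw": 0, "jaw": 0},
])

```text
clock: 11.45
eef_pos: [1080.6, -117.7, 326.7]
tcp_rot: [2.87, 0.007, 1.476]
contact_force: [1.0, -0.5, 0.5]
opening: -0.002
grasp_force: 0.0
```

Emit:
play_rows([
  {"delta_pos": [0, 5, -1], "yaw": 0, "jaw": 0},
  {"delta_pos": [0, 10, -2], "yaw": 0, "jaw": 0},
  {"delta_pos": [0, 15, -3], "yaw": 0, "jaw": 0},
  {"delta_pos": [0, 20, -4], "yaw": 0, "jaw": 0},
  {"delta_pos": [0, 25, -5], "yaw": 0, "jaw": 0},
  {"delta_pos": [0, 30, -6], "yaw": 0, "jaw": 0},
  {"delta_pos": [0, 35, -7], "yaw": 0, "jaw": 0},
  {"delta_pos": [0, 40, -8], "yaw": 0, "jaw": 0},
])

```text
clock: 12.25
eef_pos: [1090.3, -115.8, 349.7]
tcp_rot: [2.823, 0.007, 1.476]
contact_force: [-0.3, 0.2, -0.4]
opening: 0.004
grasp_force: 0.0
```

```bash
python3 -c "
from h import *
go(1050,-130,330,84.7); print(r.sense()['tcp_rot'])"
```

```text
t 12.25 [1090.3 -115.8  349.7] [161.7   0.4  84.6] q [-0.11  1.09  0.06 -0.    1.67 -0.01] F [-0.3  0.2 -0.4] -> delta cm [-1.78 -4.3   0.67] yaw -0.002
[2.82279321 0.00727052 1.47586701]
```

Emit:
play_rows([
  {"delta_pos": [0, 5, -1], "yaw": 0, "jaw": 0},
  {"delta_pos": [0, 10, -2], "yaw": 0, "jaw": 0},
  {"delta_pos": [0, 15, -3], "yaw": 0, "jaw": 0},
  {"delta_pos": [0, 20, -4], "yaw": 0, "jaw": 0},
  {"delta_pos": [0, 25, -5], "yaw": 0, "jaw": 0},
  {"delta_pos": [0, 30, -6], "yaw": 0, "jaw": 0},
  {"delta_pos": [0, 35, -7], "yaw": 0, "jaw": 0},
  {"delta_pos": [0, 40, -8], "yaw": 0, "jaw": 0},
])

```text
clock: 13.05
eef_pos: [1097.1, -114.1, 378.2]
tcp_rot: [2.776, 0.008, 1.476]
contact_force: [0.2, 0.3, 0.1]
opening: 0.003
grasp_force: 0.0
```

Emit:
play_rows([
  {"delta_pos": [0, 5, -1], "yaw": 0, "jaw": 0},
  {"delta_pos": [0, 10, -2], "yaw": 0, "jaw": 0},
  {"delta_pos": [0, 15, -3], "yaw": 0, "jaw": 0},
  {"delta_pos": [0, 20, -4], "yaw": 0, "jaw": 0},
  {"delta_pos": [0, 25, -5], "yaw": 0, "jaw": 0},
  {"delta_pos": [0, 30, -6], "yaw": 0, "jaw": 0},
  {"delta_pos": [0, 35, -7], "yaw": 0, "jaw": 0},
  {"delta_pos": [0, 40, -8], "yaw": 0, "jaw": 0},
])

```text
clock: 13.85
eef_pos: [1101.1, -112.5, 411.6]
tcp_rot: [2.729, 0.008, 1.476]
contact_force: [-0.1, -0.1, 0.5]
opening: 0.001
grasp_force: 0.0
```

Emit:
play_rows([
  {"delta_pos": [0, 5, -1], "yaw": 0, "jaw": 0},
  {"delta_pos": [0, 10, -2], "yaw": 0, "jaw": 0},
  {"delta_pos": [0, 15, -3], "yaw": 0, "jaw": 0},
  {"delta_pos": [0, 20, -4], "yaw": 0, "jaw": 0},
  {"delta_pos": [0, 25, -5], "yaw": 0, "jaw": 0},
  {"delta_pos": [0, 30, -6], "yaw": 0, "jaw": 0},
  {"delta_pos": [0, 35, -7], "yaw": 0, "jaw": 0},
  {"delta_pos": [0, 40, -8], "yaw": 0, "jaw": 0},
])

```text
clock: 14.65
eef_pos: [1102.3, -110.9, 448.6]
tcp_rot: [2.682, 0.008, 1.475]
contact_force: [0.1, -0.5, -0.2]
opening: -0.001
grasp_force: 0.0
```

```bash
cat >> h.py <<'E'
A=np.array([521.5,-31.]); Y=np.radians(-5.35)
def st(x,y): return A+np.array([[np.cos(Y),-np.sin(Y)],[np.sin(Y),np.cos(Y)]])@[x,y]
def tip(x,y,z,off):
    "tool shift to bring the point 'off' mm behind TCP on tool axis to station x,y / height z"
    s=r.sense(); Rt=R.from_euler("xyz",s["tcp_rot"]).as_matrix(); t=np.array([*st(x,y),z]); p=s["eef_pos"]-Rt[:,2]*off
    ip=np.array([[np.cos(Y),np.sin(Y)],[-np.sin(Y),np.cos(Y)]])@(p[:2]-A)
    print("t",s["clock"],"tip now st",ip.round(1),p[2].round(1),"F",s["contact_force"].round(1),"q",s["qpos"].round(2),"rpy",s["tcp_rot"].round(3),"delta cm",(Rt.T@(t-p)/10).round(2),"per st axes cm x,y,up:",*[(Rt.T@v).round(2) for v in (np.array([np.cos(Y),np.sin(Y),0]),np.array([-np.sin(Y),np.cos(Y),0]),np.array([0,0,1]))])
E
python3 -c "
from h import *
tip(100,-62,200,32)"
```

```text
t 14.65 tip now st [571.5 -25.1] 477.3 F [ 0.1 -0.5 -0.2] q [-0.1   1.01  0.06 -0.01  1.61 -0.01] rpy [2.682 0.008 1.475] delta cm [ -3.55 -54.57   3.97] per st axes cm x,y,up: [0.   0.9  0.44] [ 1.    0.   -0.01] [-0.01  0.44 -0.9 ]
```

Emit:
play_rows([
  {"delta_pos": [-0.3, -4.5, 0.3], "yaw": -0.13, "jaw": 0},
  {"delta_pos": [-0.6, -9, 0.6], "yaw": -0.27, "jaw": 0},
  {"delta_pos": [-0.9, -13.5, 0.9], "yaw": -0.41, "jaw": 0},
  {"delta_pos": [-1.2, -18, 1.2], "yaw": -0.55, "jaw": 0},
  {"delta_pos": [-1.5, -22.5, 1.5], "yaw": -0.69, "jaw": 0},
  {"delta_pos": [-1.8, -27, 1.8], "yaw": -0.83, "jaw": 0},
  {"delta_pos": [-2.1, -31.5, 2.1], "yaw": -0.97, "jaw": 0},
  {"delta_pos": [-2.4, -36, 2.4], "yaw": -1.11, "jaw": 0},
])

```text
clock: 15.45
eef_pos: [826.9, -107.0, 290.0]
tcp_rot: [2.883, 0.385, 2.415]
contact_force: [0.4, 0.1, -0.0]
opening: -0.0
grasp_force: 0.0
```

```bash
python3 -c "
from h import *
tip(100,-60,200,32)"
```

```text
t 15.45 tip now st [296.9 -46.9] 318.7 F [ 0.4  0.1 -0. ] q [-0.14  0.38  1.48  0.01  0.82 -1.04] rpy [2.883 0.385 2.415] delta cm [ 18.45 -13.64   1.89] per st axes cm x,y,up: [-0.75  0.49  0.44] [ 0.55  0.84 -0.01] [-0.38  0.24 -0.9 ]
```

Emit:
play_rows([
  {"delta_pos": [3.4, -2.5, 0.3], "yaw": -0.1, "jaw": 0},
  {"delta_pos": [6.8, -5, 0.7], "yaw": -0.2, "jaw": 0},
  {"delta_pos": [10.2, -7.5, 1], "yaw": -0.32, "jaw": 0},
  {"delta_pos": [13.6, -10, 1.4], "yaw": -0.44, "jaw": 0},
  {"delta_pos": [17, -12.6, 1.7], "yaw": -0.54, "jaw": 0},
  {"delta_pos": [18.5, -13.6, 1.9], "yaw": -0.58, "jaw": 0},
  {"delta_pos": [18.5, -13.6, 1.9], "yaw": -0.58, "jaw": 0},
  {"delta_pos": [18.5, -13.6, 1.9], "yaw": -0.58, "jaw": 0},
])

```text
clock: 16.25
eef_pos: [633.1, -100.0, 173.0]
tcp_rot: [-3.137, 0.462, 3.039]
contact_force: [0.4, -0.8, 1.4]
opening: 0.001
grasp_force: 0.0
```

```bash
cat >> h.py <<'E'
def tipfind():
    s=r.sense(); e=s["eef_pos"]; Rt=R.from_euler("xyz",s["tcp_rot"]).as_matrix(); Qs=[]
    for c in("side","wrist"):
        im,d,P,m=cloud(c); Q=(P-e)@Rt; Qs.append(Q[m&(abs(Q[...,0])<30)&(abs(Q[...,1])<30)&(Q[...,2]<20)&(Q[...,2]>-80)])
        if len(Qs[-1]): print(c,len(Qs[-1]),"tip z",np.percentile(Qs[-1][:,2],[90,98,100]).round(1)); k=Qs[-1][Qs[-1][:,2]>-60]; print(k.min(0).round(),k.max(0).round())
    return
E
python3 -c "
from h import *
tipfind(); tip(138,-60,90,32)"
```

```text
side 118 tip z [18.5 19.5 19.9]
[-30. -21. -60.] [12. 30. 20.]
wrist 8215 tip z [ 8.5 18.5 20. ]
[-30. -30. -60.] [11. 30. 20.]
t 16.35 tip now st [104.1 -58. ] 202.0 F [ 0.  -0.1  0.2] q [-0.17  0.21  2.01  0.06  0.46 -1.69] rpy [-3.137  0.463  3.04 ] delta cm [ 1.96 -0.12 11.53] per st axes cm x,y,up: [-0.89  0.01  0.45] [ 0.01  1.   -0.01] [-0.45 -0.   -0.89]
```

Emit:
play_rows([
  {"delta_pos": [0.3, 0, 2.2], "yaw": 0, "jaw": 0},
  {"delta_pos": [0.6, 0, 4.4], "yaw": 0, "jaw": 0},
  {"delta_pos": [0.9, -0.1, 6.6], "yaw": 0, "jaw": 0},
  {"delta_pos": [1.2, -0.2, 8.8], "yaw": 0, "jaw": 0},
  {"delta_pos": [1.4, -0.2, 10.7], "yaw": 0, "jaw": 0},
  {"delta_pos": [1.4, -0.2, 10.7], "yaw": 0, "jaw": 0},
  {"delta_pos": [1.4, -0.2, 10.7], "yaw": 0, "jaw": 0},
  {"delta_pos": [1.4, -0.2, 10.7], "yaw": 0, "jaw": 0},
])

```text
clock: 17.15
eef_pos: [667.2, -105.8, 70.9]
tcp_rot: [-3.137, 0.461, 3.041]
contact_force: [0.3, 0.9, 0.7]
opening: 0.001
grasp_force: 0.0
```

```bash
python3 -c "
from h import *
tip(140,-60,72,32)
im,d,P,m=cloud('side'); cv2.imwrite('pics/side2.png',cv2.resize(im[:,:,::-1][140:240,190:330],None,fx=5,fy=5,interpolation=2))
im,d,P,m=cloud('wrist'); cv2.imwrite('pics/w2.png',im[:,:,::-1])
"
```

```text
t 17.15 tip now st [137.8 -60.6] 99.6 F [0.3 0.9 0.7] q [-0.17  0.41  2.01  0.11  0.26 -1.74] rpy [-3.137  0.461  3.041] delta cm [1.03 0.08 2.57] per st axes cm x,y,up: [-0.9   0.01  0.45] [ 0.01  1.   -0.01] [-0.45 -0.   -0.9 ]
```

View pics/w2.png

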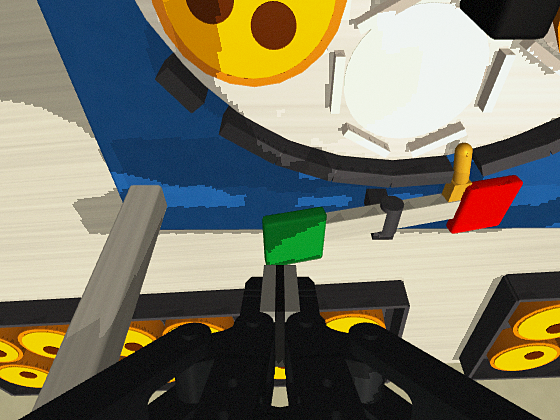

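View pics/side2.png

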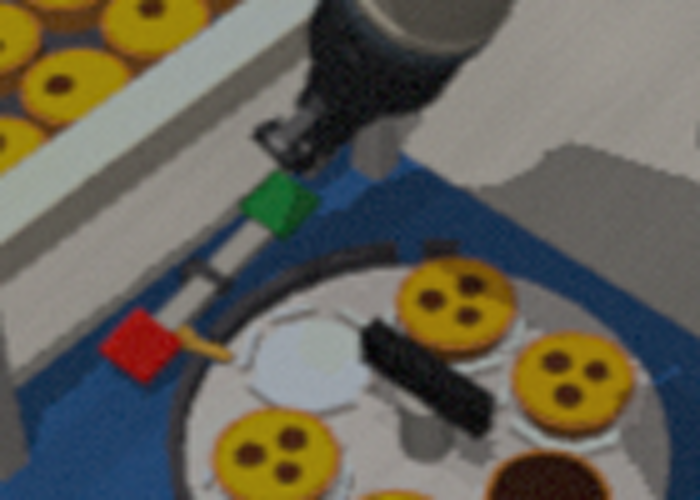

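Emit:
play_rows([
  {"delta_pos": [0.1, 0.1, 0.4], "yaw": 0, "jaw": 0},
  {"delta_pos": [0.2, 0.1, 0.8], "yaw": 0, "jaw": 0},
  {"delta_pos": [0.4, 0.1, 1.2], "yaw": 0, "jaw": 0},
  {"delta_pos": [0.6, 0.1, 1.6], "yaw": 0, "jaw": 0},
  {"delta_pos": [0.8, 0.1, 2.0], "yaw": 0, "jaw": 0},
  {"delta_pos": [0.9, 0.1, 2.2], "yaw": 0, "jaw": 0},
  {"delta_pos": [0.9, 0.1, 2.2], "yaw": 0, "jaw": 0},
  {"delta_pos": [0.9, 0.1, 2.2], "yaw": 0, "jaw": 0},
])

```text
clock: 18.05
eef_pos: [668.0, -105.1, 45.8]
tcp_rot: [-3.137, 0.46, 3.041]
contact_force: [0.3, 0.9, 0.1]
opening: 0.001
grasp_force: 0.0
```

```bash
python3 -c "
from h import *
tip(140,-60,52,32)
s=r.sense(); print(s['eef_pos'],s['contact_force'],s['wrist_torque'])
"
```

```text
t 18.05 tip now st [138.6 -59.8] 74.5 F [0.3 0.9 0.1] q [-0.17  0.46  2.02  0.13  0.21 -1.76] rpy [-3.137  0.46   3.041] delta cm [ 0.87 -0.01  2.08] per st axes cm x,y,up: [-0.9   0.01  0.44] [ 0.01  1.   -0.01] [-0.44 -0.   -0.9 ]
[ 668.04421691 -105.05107142   45.79241303] [0.26130347 0.94024042 0.11500605] [0.08485784 0.25015268 0.03607151]
```

Emit:
play_rows([
  {"delta_pos": [0.2, 0, 0.5], "yaw": 0, "jaw": 0},
  {"delta_pos": [0.5, 0, 1.0], "yaw": 0, "jaw": 0},
  {"delta_pos": [0.7, 0, 1.5], "yaw": 0, "jaw": 0},
  {"delta_pos": [1.0, 0, 2.0], "yaw": 0, "jaw": 0},
  {"delta_pos": [1.1, 0, 2.3], "yaw": 0, "jaw": 0},
  {"delta_pos": [1.2, 0, 2.5], "yaw": 0, "jaw": 0},
  {"delta_pos": [1.2, 0, 2.5], "yaw": 0, "jaw": 0},
  {"delta_pos": [1.2, 0, 2.5], "yaw": 0, "jaw": 0},
])

```text
clock: 18.85
eef_pos: [668.4, -105.1, 18.1]
tcp_rot: [-3.137, 0.46, 3.041]
contact_force: [0.3, -0.7, -0.3]
opening: -0.002
grasp_force: 0.0
```

```bash
python3 -c "
from h import *
tip(140,-60,42,32)
s=r.sense(); print(s['eef_pos'],s['contact_force'],s['wrist_torque'])
measure('wrist')
"
```

```text
t 18.85 tip now st [138.9 -59.9] 46.8 F [ 0.3 -0.7 -0.3] q [-0.17  0.51  2.02  0.18  0.15 -1.81] rpy [-3.137  0.46   3.041] delta cm [ 0.12 -0.01  0.48] per st axes cm x,y,up: [-0.9   0.01  0.44] [ 0.01  1.   -0.01] [-0.44 -0.   -0.9 ]
[ 668.37133396 -105.13533485   18.10510338] [ 0.31278421 -0.66683959 -0.29216652] [0.05133063 0.26976278 0.05686882]
handle [0. 0.] ((0.0, 0.0), 0.0) 0
red 3099 [ 6.749e+02 -4.000e-01  6.150e+01] ((676.841796875, 3.8586320877075195), (26.7987060546875, 36.87246322631836), 87.04652404785156)
green 1332 [654.1 -95.9  38.5] ((659.614990234375, -98.81561279296875), (31.378358840942383, 47.155487060546875), 83.65200805664062)
brass 1857 [650.1 -11.3  53.7] ((651.2242431640625, -9.21074104309082), (37.31333923339844, 12.067830085754395), 1.7261548042297363)
bar ((0.0, 0.0), (0.0, 0.0), 0.0) [[0.0, 0.0], [0.0, 0.0], [0.0, 0.0], [0.0, 0.0]] nanh.py:32: RuntimeWarning: Mean of empty slice.
  b=cv2.minAreaRect(P[k][:,:2].astype(np.float32)); print("bar",b,cv2.boxPoints(b).round().tolist(),P[k][:,2].mean().round(1))
  ret = ret.dtype.type(ret / rcount)
```

Emit:
play_rows([
  {"delta_pos": [-1.1, 0, -2.3], "yaw": 0, "jaw": 0},
  {"delta_pos": [-1.5, 0, -5.3], "yaw": 0, "jaw": 0},
  {"delta_pos": [-1.5, 0, -7.6], "yaw": 0, "jaw": 0},
  {"delta_pos": [1.9, 2.3, -9.3], "yaw": 0, "jaw": 0},
  {"delta_pos": [5.3, 4.7, -11], "yaw": 0, "jaw": 0},
  {"delta_pos": [8.7, 7, -12.7], "yaw": 0, "jaw": 0},
  {"delta_pos": [12, 9.3, -14.3], "yaw": 0, "jaw": 0},
  {"delta_pos": [12, 9.3, -14.3], "yaw": 0, "jaw": 0},
])

```text
clock: 19.7
eef_pos: [503.5, 6.7, 91.9]
tcp_rot: [-3.136, 0.457, 3.042]
contact_force: [-0.2, 0.3, -0.3]
opening: -0.002
grasp_force: 0.0
```

```bash
python3 -c "
from h import *
tip(-30,34,74,32)
"
```

```text
t 19.7 tip now st [-35.5  36.1] 120.6 F [-0.2  0.3 -0.3] q [ 0.07  0.16  2.34 -0.39  0.21 -1.04] rpy [-3.136  0.457  3.042] delta cm [ 1.56 -0.18  4.43] per st axes cm x,y,up: [-0.9   0.01  0.44] [ 0.01  1.   -0.01] [-0.44 -0.   -0.9 ]
```

Emit:
play_rows([
  {"delta_pos": [0.3, 0, 0.9], "yaw": 0, "jaw": 0},
  {"delta_pos": [0.6, 0, 1.8], "yaw": 0, "jaw": 0},
  {"delta_pos": [0.9, -0.1, 2.7], "yaw": 0, "jaw": 0},
  {"delta_pos": [1.2, -0.1, 3.6], "yaw": 0, "jaw": 0},
  {"delta_pos": [1.5, -0.2, 4.4], "yaw": 0, "jaw": 0},
  {"delta_pos": [1.5, -0.2, 4.4], "yaw": 0, "jaw": 0},
  {"delta_pos": [1.5, -0.2, 4.4], "yaw": 0, "jaw": 0},
  {"delta_pos": [1.5, -0.2, 4.4], "yaw": 0, "jaw": 0},
])

```text
clock: 20.5
eef_pos: [514.2, 2.3, 47.1]
tcp_rot: [-3.137, 0.461, 3.04]
contact_force: [0.6, -0.8, 0.3]
opening: 0.002
grasp_force: 0.0
```

```bash
python3 -c "
from h import *
tip(-35,14,74,32)
"
```

```text
t 20.5 tip now st [-24.6  32.8] 75.8 F [ 0.6 -0.8  0.3] q [ 0.06  0.28  2.34 -0.91  0.09 -0.53] rpy [-3.137  0.461  3.04 ] delta cm [ 1.   -1.89 -0.29] per st axes cm x,y,up: [-0.9   0.01  0.44] [ 0.01  1.   -0.01] [-0.44 -0.   -0.9 ]
```

Emit:
play_rows([
  {"delta_pos": [0.3, -0.5, 0], "yaw": 0, "jaw": 0},
  {"delta_pos": [0.6, -1, -0.1], "yaw": 0, "jaw": 0},
  {"delta_pos": [0.8, -1.5, -0.2], "yaw": 0, "jaw": 0},
  {"delta_pos": [1.0, -1.9, -0.3], "yaw": 0, "jaw": 0},
  {"delta_pos": [1.1, -2.2, -0.4], "yaw": 0, "jaw": 0},
  {"delta_pos": [1.2, -2.5, -0.4], "yaw": 0, "jaw": 0},
  {"delta_pos": [1.3, -2.8, -0.4], "yaw": 0, "jaw": 0},
  {"delta_pos": [1.3, -3.1, -0.4], "yaw": 0, "jaw": 0},
])

```text
clock: 21.3
eef_pos: [498.6, -26.2, 45.5]
tcp_rot: [-3.139, 0.463, 3.042]
contact_force: [1.4, 6.2, -0.5]
opening: -0.0
grasp_force: 2.6
```

```bash
python3 -c "
from h import *
tip(-36,-11,74,32)
im,d,P,m=cloud('side'); cv2.imwrite('pics/side3.png',cv2.resize(im[:,:,::-1][150:290,200:380],None,fx=4,fy=4,interpolation=2))
"
```

```text
t 21.3 tip now st [-37.5   2.9] 74.1 F [ 1.4  6.2 -0.5] q [-0.03  0.27  2.38 -0.85  0.04 -0.66] rpy [-3.139  0.463  3.042] delta cm [-0.14 -1.39  0.09] per st axes cm x,y,up: [-0.89  0.01  0.45] [ 0.01  1.   -0.01] [-0.45 -0.   -0.89]
```

View pics/side3.png

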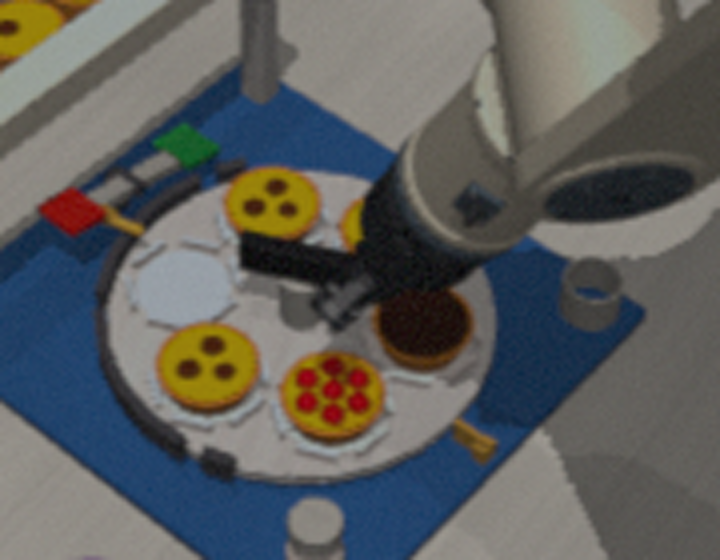

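Emit:
play_rows([
  {"delta_pos": [0, -0.2, 0], "yaw": 0, "jaw": 0},
  {"delta_pos": [0, -0.4, 0], "yaw": 0, "jaw": 0},
  {"delta_pos": [0, -0.6, 0], "yaw": 0, "jaw": 0},
  {"delta_pos": [0, -0.8, 0], "yaw": 0, "jaw": 0},
  {"delta_pos": [0, -1, 0.1], "yaw": 0, "jaw": 0},
  {"delta_pos": [-0.1, -1.2, 0.1], "yaw": 0, "jaw": 0},
  {"delta_pos": [-0.1, -1.4, 0.1], "yaw": 0, "jaw": 0},
  {"delta_pos": [-0.1, -1.4, 0.1], "yaw": 0, "jaw": 0},
])

```text
clock: 22.15
eef_pos: [496.9, -41.5, 44.2]
tcp_rot: [-3.137, 0.46, 3.04]
contact_force: [0.1, -0.1, -0.2]
opening: 0.001
grasp_force: 0.0
```

```bash
python3 -c "
from h import *
tip(-36,-11,74,32)
im,d,P,m=cloud('side'); cv2.imwrite('pics/side4.png',cv2.resize(im[:,:,::-1][150:290,200:380],None,fx=4,fy=4,interpolation=2))
"
```

```text
t 22.15 tip now st [-37.7 -12.5] 72.8 F [ 0.1 -0.1 -0.2] q [-0.07  0.27  2.38 -0.53  0.03 -1.01] rpy [-3.137  0.46   3.04 ] delta cm [-0.2   0.15 -0.03] per st axes cm x,y,up: [-0.9   0.01  0.44] [ 0.01  1.   -0.01] [-0.44 -0.   -0.9 ]
```

View pics/side4.png

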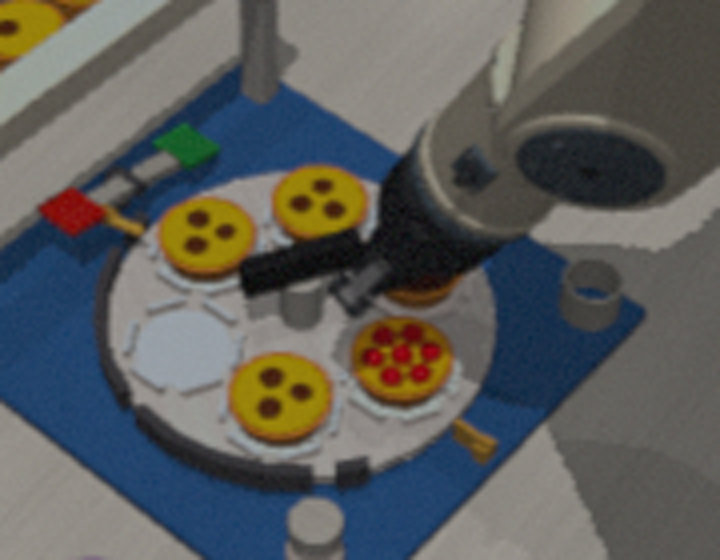

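Emit:
play_rows([
  {"delta_pos": [-0.5, 0.3, -1], "yaw": 0, "jaw": 0},
  {"delta_pos": [-1.4, 0.3, -2.8], "yaw": 0, "jaw": 0},
  {"delta_pos": [-2.3, 0.3, -4.7], "yaw": 0, "jaw": 0},
  {"delta_pos": [-5.8, 2, -3], "yaw": 0, "jaw": 0},
  {"delta_pos": [-9.3, 3.8, -1.3], "yaw": 0, "jaw": 0},
  {"delta_pos": [-12.8, 5.6, 0.5], "yaw": 0, "jaw": 0},
  {"delta_pos": [-16.4, 7.4, 2.2], "yaw": 0, "jaw": 0},
  {"delta_pos": [-16.4, 7.4, 2.2], "yaw": 0, "jaw": 0},
])

```text
clock: 23.0
eef_pos: [666.5, 18.3, 98.4]
tcp_rot: [-3.138, 0.466, 3.042]
contact_force: [0.5, -0.3, -0.7]
opening: 0.0
grasp_force: 0.0
```

```bash
python3 -c "
from h import *
measure('top'); tip(139,58,74,32)
"
```

```text
handle [502.3 -54.3] ((24.005699157714844, 13.907012939453125), 56.18110275268555) 33
red 62 [675.5   5.3  62.9] ((673.6837768554688, 7.473262786865234), (28.191938400268555, 28.652557373046875), 79.94010162353516)
green 75 [ 664.9 -100.3   38.9] ((665.3057250976562, -99.3343505859375), (28.985647201538086, 27.716381072998047), 1.5083034038543701)
bar ((656.4627685546875, -44.53350830078125), (308.9350280761719, 84.23804473876953), 84.75178527832031) [[600.0, -195.0], [684.0, -202.0], [713.0, 105.0], [629.0, 113.0]] 184.2
t 23.05 tip now st [122.1  61.7] 125.7 F [-0.7  0.2 -0.2] q [ 0.07  0.36  2.02 -0.25  0.32 -1.18] rpy [-3.136  0.462  3.042] delta cm [ 0.79 -0.33  5.39] per st axes cm x,y,up: [-0.9   0.01  0.45] [ 0.01  1.   -0.01] [-0.45 -0.   -0.9 ]
```

Emit:
play_rows([
  {"delta_pos": [0.1, 0, 1.1], "yaw": 0, "jaw": 0},
  {"delta_pos": [0.2, -0.1, 2.2], "yaw": 0, "jaw": 0},
  {"delta_pos": [0.4, -0.2, 3.3], "yaw": 0, "jaw": 0},
  {"delta_pos": [0.6, -0.3, 4.4], "yaw": 0, "jaw": 0},
  {"delta_pos": [0.8, -0.3, 5.3], "yaw": 0, "jaw": 0},
  {"delta_pos": [0.8, -0.3, 5.3], "yaw": 0, "jaw": 0},
  {"delta_pos": [0.8, -0.3, 5.3], "yaw": 0, "jaw": 0},
  {"delta_pos": [0.8, -0.3, 5.3], "yaw": 0, "jaw": 0},
])

```text
clock: 23.85
eef_pos: [676.7, 11.7, 46.2]
tcp_rot: [-3.137, 0.46, 3.041]
contact_force: [-1.0, -0.7, -0.0]
opening: -0.0
grasp_force: 0.0
```

```bash
python3 -c "
from h import *
tip(139,58,46,32)
"
```

```text
t 23.85 tip now st [136.3  57.3] 74.8 F [-1.  -0.7 -0. ] q [ 0.06  0.46  2.01 -0.34  0.23 -1.1 ] rpy [-3.137  0.46   3.041] delta cm [1.04 0.09 2.7 ] per st axes cm x,y,up: [-0.9   0.01  0.44] [ 0.01  1.   -0.01] [-0.44 -0.   -0.9 ]
```

Emit:
play_rows([
  {"delta_pos": [0, 0, 0.5], "yaw": 0, "jaw": 0},
  {"delta_pos": [0.2, 0, 1.0], "yaw": 0, "jaw": 0},
  {"delta_pos": [0.5, 0, 1.5], "yaw": 0, "jaw": 0},
  {"delta_pos": [0.7, 0, 2.0], "yaw": 0, "jaw": 0},
  {"delta_pos": [0.9, 0, 2.4], "yaw": 0, "jaw": 0},
  {"delta_pos": [1.0, 0, 2.7], "yaw": 0, "jaw": 0},
  {"delta_pos": [1.0, 0, 2.7], "yaw": 0, "jaw": 0},
  {"delta_pos": [1.0, 0, 2.7], "yaw": 0, "jaw": 0},
])

```text
clock: 24.65
eef_pos: [679.2, 11.2, 17.0]
tcp_rot: [-3.136, 0.459, 3.041]
contact_force: [-0.8, -0.6, 0.4]
opening: 0.001
grasp_force: 0.5
```

```bash
python3 -c "
from h import *
tip(119,58,140,32)
measure('side')
" 2>/dev/null
```

```text
t 24.65 tip now st [138.9  57. ] 45.6 F [-0.8 -0.6  0.4] q [ 0.05  0.52  2.01 -0.44  0.18 -1.  ] rpy [-3.136  0.459  3.041] delta cm [-2.39  0.04 -9.34] per st axes cm x,y,up: [-0.9   0.01  0.44] [ 0.01  1.   -0.01] [-0.44 -0.   -0.9 ]
handle [518.8 -33.5] ((80.00740051269531, 17.450641632080078), 54.21181869506836) 202
brass 17 [641.2 -20.2  40.9] ((636.4283447265625, -27.274675369262695), (51.63174057006836, 13.859214782714844), 59.203643798828125)
bar ((650.16259765625, 1.9403152465820312), (215.4817657470703, 108.12628936767578), 84.76030731201172) [[586.0, -100.0], [694.0, -110.0], [714.0, 104.0], [606.0, 114.0]] 183.5
```

Emit:
play_rows([
  {"delta_pos": [-1, 0, -2.2], "yaw": 0, "jaw": 0},
  {"delta_pos": [-2, 0, -4.8], "yaw": 0, "jaw": 0},
  {"delta_pos": [-2.4, 0, -9], "yaw": 0, "jaw": 0},
  {"delta_pos": [-2.4, 0, -13], "yaw": 0, "jaw": 0},
  {"delta_pos": [-2.4, 0, -17], "yaw": 0, "jaw": 0},
  {"delta_pos": [-2.4, 0, -21], "yaw": 0, "jaw": 0},
  {"delta_pos": [-2.4, 0, -24], "yaw": 0, "jaw": 0},
  {"delta_pos": [-2.4, 0, -24], "yaw": 0, "jaw": 0},
])

```text
clock: 25.5
eef_pos: [596.1, 21.4, 247.9]
tcp_rot: [-3.138, 0.467, 3.04]
contact_force: [0.4, 0.1, 0.6]
opening: -0.001
grasp_force: 0.0
```

```bash
python3 -c "
from h import *
tip(50,58,300,32)
for c in('side','wrist'): im,_,_,_=measure(c,(521,-31)); cv2.imwrite(f'pics/{c}5.png',im[:,:,::-1])
im=cv2.imread('pics/side5.png');cv2.imwrite('pics/f.png',np.hstack([cv2.resize(im[130:310,180:380],(440,396),interpolation=2),cv2.resize(cv2.imread('pics/wrist5.png'),(360,396))]))
" 2>/dev/null
```

```text
t 25.5 tip now st [55.  59.4] 276.4 F [0.4 0.1 0.6] q [ 0.09  0.04  2.02 -0.15  0.63 -1.28] rpy [-3.138  0.467  3.04 ] delta cm [-0.62 -0.15 -2.33] per st axes cm x,y,up: [-0.89  0.01  0.45] [ 0.01  1.   -0.01] [-0.45 -0.   -0.89]
handle [520.  -34.2] ((80.6788558959961, 18.19132423400879), 53.90160369873047) 202
red 130 [676.5   8.2  38.3] ((676.3201904296875, 7.62856388092041), (30.509536743164062, 37.9509162902832), 83.13358306884766)
green 109 [665.7 -98.9  62.5] ((665.2232666015625, -98.9383544921875), (28.85283660888672, 34.65690612792969), 82.58915710449219)
brass 30 [646.5 -18.1  40.4] ((641.05712890625, -22.846784591674805), (53.75477600097656, 23.203325271606445), 46.26723861694336)
bar ((686.581787109375, 2.1782073974609375), (210.07736206054688, 38.25514602661133), 85.20755004882812) [[659.0, -101.0], [697.0, -104.0], [714.0, 105.0], [676.0, 108.0]] 183.3
handle [527.3 -22.6] ((59.31538391113281, 14.946943283081055), 53.793861389160156) 1779
red 886 [675.3   9.7  39.6] ((677.7069702148438, 9.542637825012207), (31.2587947845459, 35.82136535644531), 84.51486206054688)
green 975 [665.2 -96.5  63.6] ((667.2025146484375, -97.13610076904297), (31.818172454833984, 34.79270553588867), 85.15425109863281)
brass 360 [644.9 -17.9  42.8] ((639.4776000976562, -24.079315185546875), (65.5282211303711, 28.191137313842773), 48.28648376464844)
bar ((683.4776000976562, -46.41192626953125), (309.32647705078125, 34.95098114013672), 84.6976318359375) [[652.0, -199.0], [687.0, -202.0], [715.0, 106.0], [680.0, 109.0]] 184.2
```

View pics/f.png

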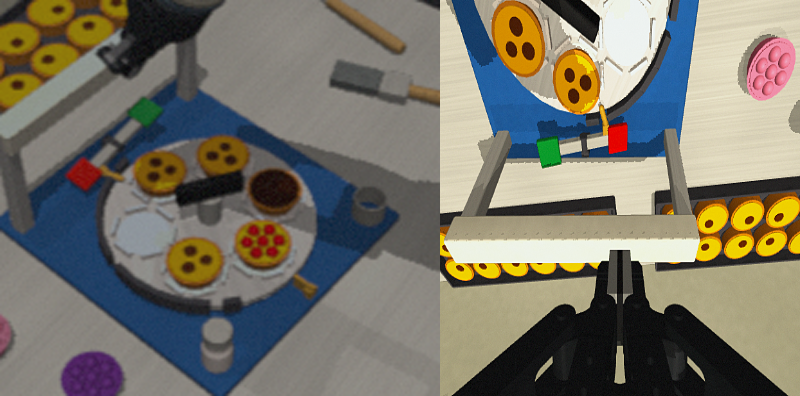

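The berry tart stands at the brass pointer (about 263,240 in the side view). Red is down at 39 mm and green is up at 63 mm, so the carousel is locked. All tarts are seated and the gripper is clear of everything.

```bash
python3 -c "
from rig import r
print(r.sign_off())"
```

```text
the job is handed in; nothing more can be done
None
```

The berry tart is at the brass pointer and the carousel is locked there (red paddle down, carousel at about 60°), with the tarts standing in their nests; the job was handed in at about 26 s of the 61 s allowed, with no verdict returned.

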